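# Tip the variator ramp plate out of its cradle and stand it in the drain stand

## Task

Tip the silver ramp plate up against the back wall of its pocket so that its open front edge rises, and grip it by that raised edge. Lift it out and lower it on its rim into the empty wire drain stand, letting go only once it is down, so that it stands there upright. Leave the copper clutch plate in the other stand, the pulley and the pliers alone.

Things in the scene. Friction and masses are not known exactly. Their poses are not given: they have to be found in the camera images.
- cradle: Fixed wooden cradle, 100 x 122 mm, green rim. Origin at bench level under the pocket's centre; +x points to the back wall (away from the robot, within 0.2 rad of world x), z up. The front (-x) is open: floor and block end 24 mm in front of the centre (only a 12 mm high foot reaches 39 mm), so a finger can reach under the plate's overhanging front edge. Bench clear 150 mm in front.
- pocket (a point): Centre of the round pocket's flat floor, 70 mm above the bench; axes as cradle. The pocket's wall, inner radius 52 mm, stands 12 mm above the floor (top 82 mm above the bench) around the back and sides, to 125 degrees either side of +x.
- ramp_plate: Silver variator ramp plate, the loose part to move: flat solid disc, 100 mm diameter, 8 mm thick, 0.15 to 0.31 kg; its grey ribs have no relief. Origin at the centre of its underside, z is the disc axis (up at the start). Starts flat and centred in the pocket, its top 78 mm above the bench; any yaw.
- plate_center (a point): Middle of the ramp plate (4 mm above its underside), axes as ramp_plate.
- stand: The empty drain stand, fixed: grey foot 70 x 110 mm, origin at its centre at bench level. Two wire hoops (6 mm wire, 82 mm wide along y, tops 71 mm above the bench) at x = +-12 mm leave an 18 mm gap that runs along y. Two black rods along x at y = +-35 mm (10 mm diameter, axis 18 mm up) carry a plate's rim. Its x lies within 0.35 rad of world x.
- seat (a point): Where the ramp plate's middle lies when it stands in the empty stand, its disc axis along the stand's x: 60.4 mm above the bench over stand's origin; axes as stand.
- stand_full: The other, identical drain stand, fixed, holding the copper clutch plate. The cradle and the two stands take three places side by side (about 0.2 m apart), in any order.
- clutch_plate: Copper-coloured clutch plate, 100 mm diameter, 8 mm thick, loose, standing on edge in the other stand; origin at its middle, x along its disc axis. Not to be disturbed.
- pulley: Aluminium drive pulley, cone 130 mm diameter, 45 mm high, loose on the bench to the right, bystander; origin centre of its underside.
- pliers: Red-handled circlip pliers, 175 mm long, 12 mm high, loose on the bench to the left, bystander; origin at the pivot on the bench, jaws to +x.
There are look-alikes about, which are no part of the job. Several things have the shape of the ramp_plate; the one meant has the colours described above.

How it is judged:
On the way, in this order (a step that is already met when the one before it is completed fails the run):
1. the ramp plate is tipped at least 20 degrees, its back edge still low in the pocket and bearing on the cradle (angle between ramp_plate's own z axis and vertical above 0.35 rad and z of plate_center in the frame of pocket below 0.048 m and horizontal distance between plate_center and pocket below 0.04 m and contact force between ramp_plate and cradle above 0.15 N), for 0.1 s.
2. the ramp plate is held by the fingers clear above the cradle (contact force between ramp_plate and the fingers above 1 N and z of plate_center in the frame of pocket above 0.075 m and not (contact force between ramp_plate and cradle above 0.01 N)), for 0.2 s.
3. the ramp plate is down in the empty stand (within 10 mm of its seat height) while still held (contact force between ramp_plate and the fingers above 0.5 N and horizontal distance between plate_center and seat below 0.018 m and z of plate_center in the frame of seat below 0.01 m), for 0.1 s.
At the end, for the whole second after the job is handed in: The ramp plate stands at rest, released, on its rim in the empty stand: its middle within 15 mm sideways and 6 mm in height of the seat, and its faces within 18 degrees of upright; the clutch plate is within 20 mm, the pulley and pliers within 15 mm, of where they began (horizontal distance between plate_center and seat below 0.015 m and z of plate_center in the frame of seat between -0.006 and 0.006 m and angle between ramp_plate's own z axis and vertical between 1.25 and 1.9 rad and linear speed of ramp_plate below 0.02 m/s); the robot touches nothing.
It fails at once if the clutch plate in the other stand is moved more than 20 mm (distance of clutch_plate from where it was at the start of the episode above 0.02 m).
It fails at once if the pulley is moved more than 15 mm (distance of pulley from where it was at the start of the episode above 0.015 m).
It fails at once if the pliers are moved more than 15 mm (distance of pliers from where it was at the start of the episode above 0.015 m).
It also fails if it takes over 48 s, if anything falls off the work surface, if the arm or the gripper's body presses on something with over 40 N, if the wrist force passes 120 N, or if a joint passes its speed limit or range.

## Robot

A 6-joint arm with a two-finger parallel gripper is mounted at the origin on the work surface. World frame = base frame: x ahead of the robot, y to its left, z up, the work surface at z = 0. Lengths are in m, angles in rad, forces in N, time in s.
With the tool pointing down it reaches from about 0.425 to 0.95 m from the base axis. Payload 3.5 kg.
Tool frame: the origin (TCP) lies at the very end of the fingers, on their centre line; the grasp point (between the pads) lies 19 mm behind it; z points along the fingers, y is the line along which they close (so a half turn about z gives the same grasp; the last joint's range is limited). The gripper opens to 85 mm and grips with 20 to 120 N. Pads are 22 mm wide; open, the fingers measure 114 mm over their backs; the gripper's body (76 mm by 85 mm) begins 54 mm behind the grasp point. The pads swing forward as they close: fully open they stand 13 mm farther back than shut.
Start: joints at [0.979, 0.286, 1.577, -0, 1.279, -0.15], TCP at [0.289, 0.61, 0.231] pointing down, gripper open.
Joint ranges: [-2.77, 2.77], [-0.9, 2.22], [0.21, 2.48], [-1.53, 4.67], [0.24, 2.81], [-2.84, 2.84]. Speed limits (rad/s): [2.79, 2.79, 3.14, 3.14, 3.14, 3.14].

## Interface

Orientations are given as a unit quaternion [x, y, z, w].
In Python, from plant import ctrl gives the robot as it stands.
- The arm moves only by the tool carry_out, never from a script. Its argument "deltas" is one flat list of numbers, 6 for each row, row after row: the shift along the tool's x, y, z in m, then the turn, a rotation vector about the tool's x, y, z in rad. A call has 1 to 5 rows; each row is the pose to reach, as a shift and turn from the pose commanded when the call began, along the tool's axes at that moment; what a row does not reach only later rows make up. A row lasts 1/8 s, in which the tool goes at most 62.5 mm and 10.7 degrees, less where a joint would pass 70% of its speed; a pose out of reach is approached as far as the arm can. A call with a gripper value outside its range is refused whole. "grip" is the opening in per cent of the stroke, from 0 (shut) to 100 (fully open), set as the call begins (left out, the last holds). The fingers move at their own pace and stop on an object; "grip_force" is the grip in N (left out, the last holds). Time passes only in rows, so rows that repeat a pose let the fingers close. It gives the time, the measured TCP pose, the force, the opening and the grip force at its end, in the units of the state.
- ctrl.get_state(): the state, without advancing time (a new reading comes with each control period).
- ctrl.read_camera(name): name is "scene" or "top" or "wrist"; returns (picture, depth): 400x640x3 uint8, red, green, blue; 400x640 float32, m along the optical axis (not along the pixel's ray), 0 where there is no reading.
- ctrl.camera_model(name): a dict with "intrinsics" (3x3 intrinsics, pixels), "extrinsics" (4x4, takes a point from world to camera coordinates); the wrist camera has in their place "hand_eye" (4x4, takes a point from camera to tool coordinates, whose origin is the TCP and whose axes are the flange's). Camera axes: x right, y down, z forward; pixel columns grow to the right and rows downward; lengths in m; the calibration is good to about 2 mm. A picture is of the moment at which its call begins: read the wrist's pose just before it. camera_model takes no time and is no camera call.
- ctrl.sign_off(): hands the job in; it is judged then, once.
Trained networks look in the newest picture that a camera, given by its name, has taken for a name from the list of things; names that differ only in an ending like _2 or _b are one class to them, and where a whole thing is asked for, a point or a joint stands for the part that bears it (a point fixed in the world has none). Each returns a list of dicts, best first, with "score" (0 to 1); they miss things now and then, are a little off and sometimes report something else, mostly with a low value. They report only what shows in the picture. A call takes as long as a camera call. They do not tell look-alikes from the thing itself.
- ctrl.find_in(camera, query): "uv" ([column, row] in pixels, amid what is visible of it).
The state is a dict: "time": time; "qpos": joint angles; "dq": joint speeds; "joint_efforts": joint torques, N m; "eef_pos": TCP position; "tcp_rot": TCP orientation; "contact_force": force on the tool from outside, world axes, zero at the start; "wrist_torque": the same for the moment, N m; "opening": opening from 0.0 (shut) to 1.0 (fully open); "finger_force": force on a finger pad.
Only numpy, scipy, OpenCV 4.12 (cv2) and the standard library are available. Lean on these libraries where they do the work, as an engineer would, in place of code of your own. Each camera call takes 0.05 s, during which the arm holds its last target. There are 200 camera calls.

## Working session

There is one attempt and no reset: what is moved stays moved. The work goes in short steps, Python scripts to look and compute and a tool call to move; the robot and the scene stay as the last step left them, time stands still between calls to the robot, and variables do not carry over. Pictures are saved under pics/ and viewed, at most 10 in all, crops included, and the job is handed in when it is done.

Besides the shell and the picture viewer there is one more tool, called after "Emit:" by a JSON object that holds its "method" and its "body". carry_out: Moves the arm, as the interface text tells. Its arguments: {"type":"object","properties":{"deltas":{"type":"array"},"grip":{"type":"number"},"grip_force":{"type":"number"}},"required":["deltas"]}

```bash
ls; mkdir -p pics
python3 - <<'E'
from plant import ctrl
import cv2,numpy as np
s=ctrl.get_state();print(s)
for n in ["scene","top"]:
    im,d=ctrl.read_camera(n);cv2.imwrite(f"pics/{n}0.png",im[:,:,::-1]);np.savez(f"{n}0.npz",im=im,d=d)
    m=ctrl.camera_model(n);print(n,m)
print(ctrl.camera_model("wrist"))
for q in ["cradle","ramp_plate","stand","clutch_plate"]: print(q,ctrl.find_in("top",q))
E
```

```text
pics
{'time': 0.0, 'qpos': array([ 9.79012612e-01,  2.87180579e-01,  1.57816982e+00, -9.46164875e-06,
        1.27858096e+00, -1.49992359e-01]), 'dq': array([ 0.00054652, -0.00044172, -0.00126472, -0.00083649,  0.00038461,
        0.00162915]), 'joint_efforts': array([ 1.98046888e-03, -4.05967534e+01, -2.92634833e+01, -2.56786456e-05,
        5.81140484e-03, -1.06807909e-05]), 'eef_pos': array([0.28820682, 0.60965996, 0.22994111]), 'tcp_rot': array([ 2.19102141e-01,  9.75701227e-01, -1.09148109e-03, -4.19601717e-04]), 'contact_force': array([-0.69413552, -0.16656543, -0.41090105]), 'wrist_torque': array([-0.02096569, -0.00125987,  0.01490314]), 'finger_force': 0.0, 'opening': 0.9977450469535702}
scene {'intrinsics': array([[488.54342367,   0.        , 316.55659029],
       [  0.        , 488.54342367, 202.5932002 ],
       [  0.        ,   0.        ,   1.        ]]), 'extrinsics': array([[ 0.76158771,  0.6480566 ,  0.00261049, -0.3914601 ],
       [ 0.42840686, -0.50042757, -0.75235617, -0.16661178],
       [-0.48626302,  0.57410356, -0.65875138,  1.64952899],
       [ 0.        ,  
[... 689 characters left out ...]
2308e-01, -2.58754344e-01,
         6.67781599e-02],
       [ 9.99999139e-01,  1.31016085e-03,  7.05611370e-05,
         8.02585241e-04],
       [ 2.70851822e-04, -2.58754212e-01,  9.65943158e-01,
        -1.42076176e-01],
       [ 0.00000000e+00,  0.00000000e+00,  0.00000000e+00,
         1.00000000e+00]])}
cradle [{'uv': [376.4, 164.4], 'score': 0.6}]
ramp_plate [{'uv': [391.4, 170.2], 'score': 0.84}, {'uv': [334.4, 194.5], 'score': 0.76}, {'uv': [373.5, 222.2], 'score': 0.58}, {'uv': [410.4, 248.8], 'score': 0.58}]
stand [{'uv': [313.8, 155.1], 'score': 0.78}]
clutch_plate [{'uv': [247.4, 154.8], 'score': 0.63}, {'uv': [460.8, 190.9], 'score': 0.47}, {'uv': [184.8, 217.6], 'score': 0.28}]
```

View pics/top0.png

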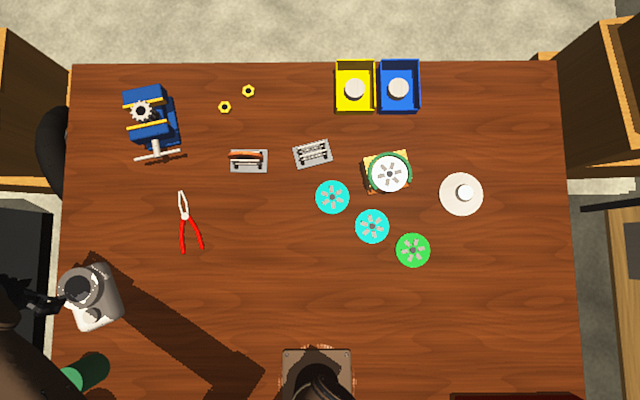

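View pics/scene0.png

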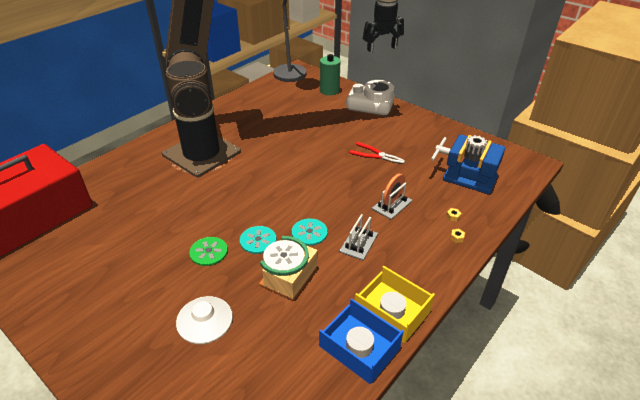

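The top view shows the silver plate in the cradle at (388,172), the empty stand at (313,153), the full stand at (248,160), the pulley at (461,194) and the pliers at (187,222). The teal and green discs are look-alikes. Next I'll measure with depth.

```bash
cat > h.py <<'E'
import numpy as np,cv2
from scipy.spatial.transform import Rotation as R
from plant import ctrl
def cloud(d,K,T):  # T cam->world
    v,u=np.mgrid[:d.shape[0],:d.shape[1]]
    p=np.stack([(u-K[0,2])/K[0,0]*d,(v-K[1,2])/K[1,1]*d,d,np.ones_like(d)],-1)@T.T
    p=p[...,:3]; p[d<=0]=np.nan; return p
def fixed(n,d):
    m=ctrl.camera_model(n);return cloud(d,m["intrinsics"],np.linalg.inv(m["extrinsics"]))
def tool(s):
    T=np.eye(4);T[:3,:3]=R.from_quat(s["tcp_rot"]).as_matrix();T[:3,3]=s["eef_pos"];return T
def wrist(name):
    s=ctrl.get_state();im,d=ctrl.read_camera("wrist");m=ctrl.camera_model("wrist")
    cv2.imwrite(f"pics/{name}.png",im[:,:,::-1])
    return im,cloud(d,m["intrinsics"],tool(s)@m["hand_eye"])
E
python3 - <<'E'
from h import *
for n,boxes in {"top":{"cradle":(355,140,420,200),"empty":(288,135,338,172),"full":(225,143,272,178)}}.items():
    z=np.load(n+"0.npz");p=fixed(n,z["d"]);im=z["im"].astype(int)
    print("bench z",np.nanmedian(p[210:260,240:320,2]))
    for k,(a,b,c,d) in boxes.items():
        q=p[b:d,a:c].reshape(-1,3);col=im[b:d,a:c].reshape(-1,3);q_ok=~np.isnan(q[:,0])
        h=q[q_ok&(q[:,2]>0.012)]
        r=cv2.minAreaRect((h[:,:2]*1000).astype(np.float32))
        print(k,len(h),"rect mm",r,"zmax",np.percentile(h[:,2],[5,50,95,99]))
        if k=="cradle":
            silver=(col.min(1)>150)&(np.ptp(col,axis=1)<40)&q_ok
            t=q[silver&(q[:,2]>.06)];print("silver",len(t),t.mean(0),cv2.minEnclosingCircle((t[:,:2]*1000).astype(np.float32)))
            g=(col[:,1]>col[:,0]+30)&(col[:,1]>col[:,2]+15)&q_ok&(q[:,2]>.06)
            t=q[g];print("green",len(t),t.mean(0))
E
```

```text
bench z 0.0002762766002097905
cradle 1697 rect mm ((589.7705078125, -207.95437622070312), (110.57331085205078, 122.7540054321289), 11.506649017333984) zmax [0.03196363 0.07874731 0.08402125 0.08604262]
silver 967 [ 0.58297432 -0.20818872  0.07901435] ((582.9893798828125, -207.2999725341797), 51.043209075927734)
green 288 [ 0.601357   -0.20544886  0.08160955]
empty 340 rect mm ((658.4432983398438, 8.834117889404297), (59.308040618896484, 100.65332794189453), 9.351574897766113) zmax [0.01264545 0.02904309 0.07395559 0.07527382]
full 474 rect mm ((640.607177734375, 191.85330200195312), (103.33963012695312, 63.651363372802734), 89.44973754882812) zmax [0.01414746 0.0704244  0.10906133 0.11188587]
```

```bash
cat >> h.py <<'E'
def Rt(yaw,a=0,roll=0):
    """tool y along yaw dir, tool z down, then turned about tool x by -a (a>0: tool points forward)"""
    c,s=np.cos(yaw),np.sin(yaw)
    M=np.array([[-s,c,0],[c,s,0],[0,0,-1.]]).T
    return M@R.from_rotvec([-a,0,0]).as_matrix()
def pose(x,y,z,yaw,a=0):
    T=np.eye(4);T[:3,:3]=Rt(yaw,a);T[:3,3]=x,y,z;return T
def chain(T0,targets):
    for T in targets:
        D=np.linalg.inv(T0)@T
        print(np.round(np.r_[D[:3,3],R.from_matrix(D[:3,:3]).as_rotvec()],4).tolist());T0=T
E
python3 - <<'E'
from h import *
s=ctrl.get_state()
chain(tool(s),[pose(.46,.40,.33,.6),pose(.52,.12,.32,.17),pose(.52,-.08,.30,.17)])
E
```

```text
[-0.2449, -0.1166, -0.0991, -0.0009, 0.0001, 0.529]
[-0.265, -0.1086, 0.01, 0.0, 0.0, 0.43]
[-0.1971, -0.0338, 0.02, 0.0, 0.0, -0.0]
```

Emit:
{"method": "carry_out", "body": {"deltas": [-0.245, -0.117, -0.099, 0, 0, 0.529, -0.245, -0.117, -0.099, 0, 0, 0.529, -0.245, -0.117, -0.099, 0, 0, 0.529, -0.245, -0.117, -0.099, 0, 0, 0.529, -0.245, -0.117, -0.099, 0, 0, 0.529]}}

```text
time: 0.92
eef_pos: [0.4617, 0.3977, 0.3319]
tcp_rot: [0.467, 0.884, 0.001, 0.001]
contact_force: [0.7, -0.7, -0.8]
opening: 1.001
finger_force: 0.0
```

Emit:
{"method": "carry_out", "body": {"deltas": [-0.265, -0.109, 0.01, 0, 0, 0.43, -0.265, -0.109, 0.01, 0, 0, 0.43, -0.265, -0.109, 0.01, 0, 0, 0.43, -0.265, -0.109, 0.01, 0, 0, 0.43, -0.265, -0.109, 0.01, 0, 0, 0.43]}}

```text
time: 1.55
eef_pos: [0.5199, 0.1167, 0.3203]
tcp_rot: [0.645, 0.764, -0.0, 0.0]
contact_force: [0.4, -0.3, -0.0]
opening: 1.002
finger_force: 0.0
```

Emit:
{"method": "carry_out", "body": {"deltas": [-0.197, -0.034, 0.02, 0, 0, 0, -0.197, -0.034, 0.02, 0, 0, 0, -0.197, -0.034, 0.02, 0, 0, 0, -0.197, -0.034, 0.02, 0, 0, 0, -0.197, -0.034, 0.02, 0, 0, 0]}}

```text
time: 2.17
eef_pos: [0.5194, -0.0809, 0.3002]
tcp_rot: [0.645, 0.764, 0.0, -0.0]
contact_force: [0.3, 0.5, 0.6]
opening: 0.999
finger_force: 0.0
```

Run:
```python
from h import *
s=ctrl.get_state();print(s["time"],s["eef_pos"],s["tcp_rot"],s["qpos"])
im,p=wrist("w1");np.savez("w1.npz",im=im,p=p)
```

```text
2.175 [ 0.51940031 -0.08090726  0.30017719] [ 6.45222155e-01  7.63994913e-01  1.58340001e-04 -3.44250804e-04] [-3.47933752e-01 -9.37895405e-02  1.86090403e+00  5.45809586e-04
  1.37501456e+00 -5.16208223e-01]
```

View pics/w1.png

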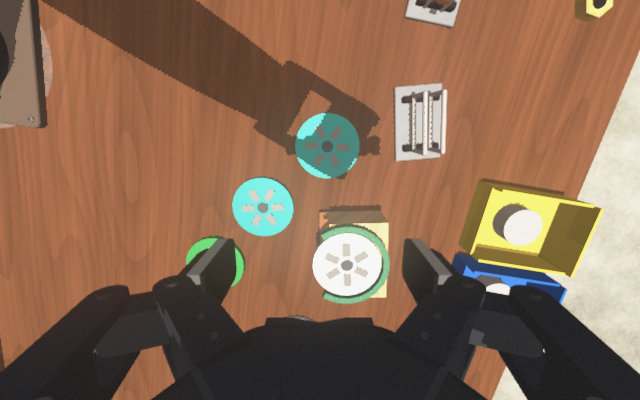

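The wrist view shows the empty stand at (420,122) and the silver plate in the cradle at (348,265), with nothing blocking either one.

Run:
```python
from h import *
z=np.load("w1.npz");p=z["p"];im=z["im"].astype(int);x,y,zz=p[...,0],p[...,1],p[...,2]
ang=lambda h:(lambda r:(np.round(r[0],1),np.round(r[1],1),r[2]))(cv2.minAreaRect((h[:,:2]*1000).astype(np.float32)))
m=(abs(x-.658)<.07)&(abs(y-.009)<.08)
hoop=m&(zz>.055);foot=m&(zz>.003);print("hoop",hoop.sum(),ang(p[hoop]),"foot",ang(p[foot]))
h=p[hoop];c=h[:,:2].mean(0)
# grid search yaw for tightest two-hoop split
best=min((sum(np.var(g) *len(g) for g in (t[t>np.median(t)],t[t<=np.median(t)])),a) for a in np.linspace(-.4,.4,161) for t in [((h[:,:2]-c)@[np.cos(a),np.sin(a)])]);print("hoop yaw",best)
a=best[1];t=(h[:,:2]-c)@[np.cos(a),np.sin(a)];l=h[:,:2]@[-np.sin(a),np.cos(a)];print(np.percentile(t,[2,25,75,98]),np.percentile(l,[1,99]),c)
m=(abs(x-.583)<.09)&(abs(y+.207)<.09)
sil=m&(im.min(-1)>150)&(np.ptp(im,axis=-1)<40)&(zz>.07)
print("silver",sil.sum(),p[sil].mean(0),cv2.minEnclosingCircle((p[sil][:,:2]*1000).astype(np.float32)))
g=m&(im[...,1]>im[...,0]+25)&(im[...,1]>im[...,2]+10)&(zz>.06)
gp=p[g];A=np.c_[2*gp[:,:2],np.ones(len(gp))];s=np.linalg.lstsq(A,(gp[:,:2]**2).sum(1),rcond=None)[0]
print("green",len(gp),gp.mean(0),"circ",s[:2],np.sqrt(s[2]+s[0]**2+s[1]**2))
th=np.sort(np.arctan2(gp[:,1]-s[1],gp[:,0]-s[0]));print("arc",np.percentile(th,[0.5,99.5]),np.percentile(th,[.5,99.5]).mean())
w=m&(im[...,0]>im[...,2]+40)&(im[...,1]>im[...,2]+20)&(zz>.055)&(zz<.1);print("wood",w.sum(),ang(p[w|g|sil]),np.percentile(zz[w],[10,50,90]))
```

```text
hoop 805 (array([642.5, -18.1]), array([140.1,  71. ]), 66.76942443847656) foot (array([6.311e+02, 2.000e-01]), array([119.2, 116.6]), 14.538352966308594)
hoop yaw (np.float64(0.09353992916202777), np.float64(-0.4))
[-0.03003241 -0.01636064  0.01567525  0.03716049] [0.17724845 0.30158033] [0.64521309 0.00218725]
silver 3320 [ 0.5805071  -0.20408933  0.07731737] ((580.6913452148438, -205.51466369628906), 52.905975341796875)
green 991 [ 0.59926273 -0.19719276  0.08120435] circ [ 0.58073814 -0.20503559] 0.05661484698582959
arc [-1.98356381  2.39602896] 0.20623257418942587
wood 703 (array([ 585.5, -203.7]), array([110.4, 122.7]), 11.394347190856934) [0.05986447 0.06906164 0.07034278]
```

Run:
```python
from h import *
z=np.load("w1.npz");p=z["p"];im=z["im"].astype(int)
sub=np.s_[70:175,380:460];q=p[sub].reshape(-1,3);c=im[sub].reshape(-1,3)
g=(np.ptp(c,axis=1)<25)&(c.min(1)>90)
print(np.histogram(q[g][:,2],bins=np.arange(-.005,.08,.005)))
f=q[g&(q[:,2]>.001)&(q[:,2]<.02)];print("foot",len(f),cv2.minAreaRect((f[:,:2]*1000).astype(np.float32)),np.median(f[:,2]))
h=q[g&(q[:,2]>.06)&(q[:,2]<.085)];print("hoop",len(h),cv2.minAreaRect((h[:,:2]*1000).astype(np.float32)),np.median(h[:,2]))
```

```text
(array([   0,   16, 2145,    7,   17,  105,  206,   20,   19,   21,   16,
         16,   15,   14,  335,  195]), array([-0.005,  0.   ,  0.005,  0.01 ,  0.015,  0.02 ,  0.025,  0.03 ,
        0.035,  0.04 ,  0.045,  0.05 ,  0.055,  0.06 ,  0.065,  0.07 ,
        0.075]))
foot 2185 ((654.4193115234375, 9.379016876220703), (69.50590515136719, 108.32197570800781), 14.538352966308594) 0.0072531571385978655
hoop 544 ((654.3775634765625, 9.883258819580078), (29.781110763549805, 80.59745025634766), 14.241332054138184) 0.06955814549529196
```

```bash
cat >> h.py <<'E'
CX,CY,CW=.5815,-.2055,.20
def crad(x,z,a):  # TCP in cradle's x-z plane (mm)
    return pose(CX+x*1e-3*np.cos(CW),CY+x*1e-3*np.sin(CW),z*1e-3,CW,a)
def P2T(px,pz,a,half=30,back=7): # lower finger inner corner -> TCP pose
    return crad(px+half*np.cos(a)+back*np.sin(a),pz+half*np.sin(a)-back*np.cos(a),a)
E
python3 - <<'E'
from h import *
chain(tool(ctrl.get_state()),[P2T(-70,150,.61),P2T(-70,55,.61),P2T(-42,55,.61)])
E
```

```text
[-0.1356, -0.0016, 0.1389, -0.6098, 0.0085, -0.0294]
[0.0, -0.0544, 0.0779, -0.0, -0.0, 0.0]
[0.0, 0.023, 0.016, -0.0, -0.0, 0.0]
```

Emit:
{"method": "carry_out", "body": {"deltas": [-0.136, -0.002, 0.139, -0.61, 0.0085, -0.029, -0.136, -0.002, 0.139, -0.61, 0.0085, -0.029, -0.136, -0.002, 0.139, -0.61, 0.0085, -0.029, -0.136, -0.002, 0.139, -0.61, 0.0085, -0.029, -0.136, -0.002, 0.139, -0.61, 0.0085, -0.029], "grip": 70, "grip_force": 60}}

```text
time: 2.85
eef_pos: [0.5393, -0.2133, 0.1587]
tcp_rot: [0.605, 0.738, 0.233, 0.188]
contact_force: [0.2, -0.4, 0.2]
opening: 0.696
finger_force: 0.0
```

Run:
```python
from h import *
s=ctrl.get_state();T=tool(s);print(s["time"],s["eef_pos"],s["qpos"],s["opening"])
D=np.linalg.inv(P2T(-70,150,.61))@T;print(D[:3,3],R.from_matrix(D[:3,:3]).as_rotvec())
wrist("w2")
```

```text
2.85 [ 0.53927216 -0.21332396  0.15874345] [-0.76212633 -0.04245556  2.16867401  0.7277359   0.78433446 -1.42815916] 0.6960785141968158
[ 0.00072138 -0.00281188  0.00133497] [0.00306824 0.00337469 0.00301209]
```

View pics/w2.png

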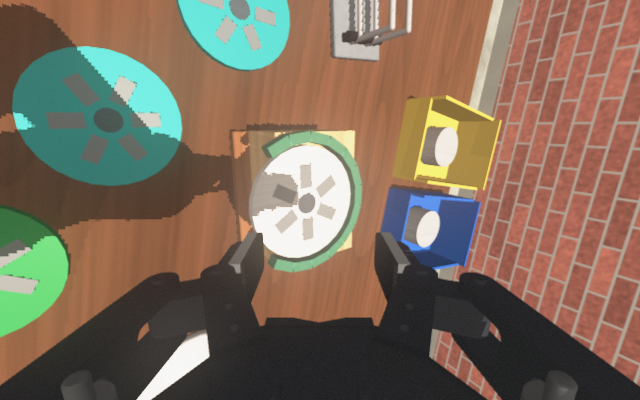

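The pose is reached. The plate is at (305,200), with the left (lower) finger just in front of its open edge. Descending now, then moving under the edge.

Emit:
{"method": "carry_out", "body": {"deltas": [0, -0.03, 0.043, 0, 0, 0, 0, -0.054, 0.078, 0, 0, 0, 0, -0.054, 0.078, 0, 0, 0, 0, -0.054, 0.078, 0, 0, 0]}}

```text
time: 3.4
eef_pos: [0.543, -0.2149, 0.0693]
tcp_rot: [0.602, 0.739, 0.233, 0.192]
contact_force: [0.6, 0.5, 0.2]
opening: 0.701
finger_force: 0.0
```

Emit:
{"method": "carry_out", "body": {"deltas": [0, 0.012, 0.008, 0, 0, 0, 0, 0.023, 0.016, 0, 0, 0, 0, 0.023, 0.016, 0, 0, 0]}}

```text
time: 3.78
eef_pos: [0.5701, -0.2093, 0.0678]
tcp_rot: [0.603, 0.739, 0.232, 0.191]
contact_force: [-0.3, 0.1, -0.9]
opening: 0.703
finger_force: 0.0
```

Run:
```python
from h import *
s=ctrl.get_state();T=tool(s);print(s["time"],s["eef_pos"],s["contact_force"])
D=np.linalg.inv(P2T(-42,55,.61))@T;print(D[:3,3])
for n in ["top","scene"]:
  im,d=ctrl.read_camera(n)
  cv2.imwrite(f"pics/{n}3.png",cv2.resize(im[190:310,220:360,::-1],None,fx=4,fy=4) if n=="scene" else im[:,:,::-1])
import itertools
T0=P2T(-42,55,.61);th=[0,12,24,36,46]
for k in th:
    r=np.radians(k);t=P2T(50-92*np.cos(r),70+92*np.sin(r),.61)
    print(k,np.round((np.linalg.inv(T0)@t)[:3,3],4))
```

```text
3.775 [ 0.57006289 -0.20930912  0.06781495] [-0.26873235  0.14097414 -0.87100883]
[-0.00146098  0.00195867 -0.00029818]
0 [ 0.      0.0086 -0.0123]
12 [ 0.      0.0212 -0.0268]
24 [ 0.      0.0365 -0.0384]
36 [ 0.      0.054  -0.0466]
46 [-0.      0.0695 -0.0504]
```

View pics/scene3.png

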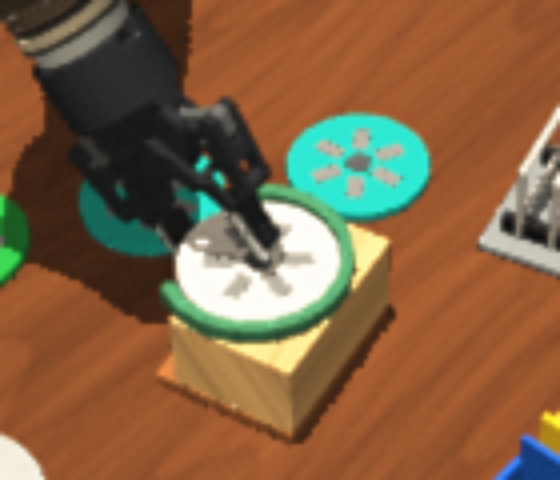

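The upper finger is above the plate, the lower one is under the front edge, and there is no contact yet. Tipping now.

Emit:
{"method": "carry_out", "body": {"deltas": [0, 0.0045, -0.006, 0, 0, 0, 0, 0.0086, -0.0123, 0, 0, 0, 0, 0.015, -0.02, 0, 0, 0, 0, 0.021, -0.027, 0, 0, 0, 0, 0.029, -0.033, 0, 0, 0]}}

```text
time: 4.5
eef_pos: [0.5728, -0.2083, 0.1106]
tcp_rot: [0.604, 0.739, 0.232, 0.19]
contact_force: [-5.9, -2.2, -0.2]
opening: 0.699
finger_force: 2.3
```

Emit:
{"method": "carry_out", "body": {"deltas": [0, 0.0075, -0.0055, 0, 0, 0, 0, 0.016, -0.01, 0, 0, 0, 0, 0.025, -0.0135, 0, 0, 0, 0, 0.025, -0.0135, 0, 0, 0]}}

```text
time: 5.0
eef_pos: [0.5869, -0.206, 0.1372]
tcp_rot: [0.603, 0.738, 0.233, 0.191]
contact_force: [-0.6, -0.2, -0.3]
opening: 0.7
finger_force: 0.7
```

Run:
```python
from h import *
s=ctrl.get_state();T=tool(s);print(s["time"],s["eef_pos"],s["contact_force"])
im,p=wrist("w4");np.savez("w4.npz",im=im,p=p)
im,d=ctrl.read_camera("scene")
q=fixed("scene",d);c=im.astype(int)
m=(np.hypot(q[...,0]-CX,q[...,1]-CY)<.09)&(c.min(-1)>150)&(np.ptp(c,axis=-1)<40)&(q[...,2]>.075)
u=q[m];ce=np.median(u,0);n=np.linalg.svd(u-u.mean(0))[2][2];print(m.sum(),ce,n,"tilt",np.degrees(np.arccos(abs(n[2]))))
cv2.imwrite("pics/scene4.png",cv2.resize(im[170:300,210:370,::-1],None,fx=4,fy=4))
```

```text
5.0 [ 0.5868735  -0.20599153  0.13716755] [-0.59370978 -0.21982191 -0.31388369]
732 [ 0.600956   -0.22057737  0.10335534] [0.75313022 0.03815585 0.65676404] tilt 48.94645545369901
```

View pics/scene4.png

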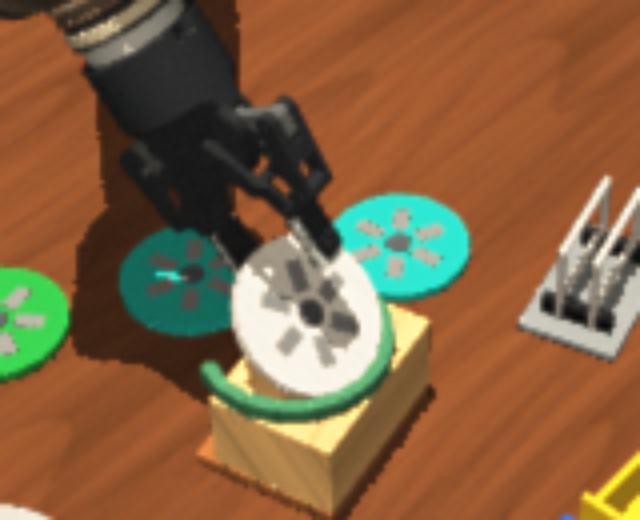

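Run:
```python
from h import *
z=np.load("w4.npz");im=z["im"].astype(int);p=z["p"]
s=ctrl.get_state();T=tool(s);Ti=np.linalg.inv(T)
C=np.array([[np.cos(CW),np.sin(CW)],[-np.sin(CW),np.cos(CW)]])
q=p.copy();q[...,:2]=(p[...,:2]-[CX,CY])@C.T
m=(np.hypot(q[...,0],q[...,1])<.09)&(im.min(-1)>110)&(np.ptp(im,axis=-1)<30)&(q[...,2]>.07)&(q[...,2]<.17)
u=q[m];med=np.median(u,0);
for _ in range(4):
    c0=u.mean(0);n=np.linalg.svd(u-c0)[2][2];n*=np.sign(n[2]);r=abs((u-c0)@n);u=u[r<max(.003,1.5*np.median(r))]
print(len(u),c0,n,"tilt",np.degrees(np.arccos(n[2])),"rms",r.std())
print("z range",np.percentile(u[:,2],[1,50,99]),"x",np.percentile(u[:,0],[1,99]),"y",np.percentile(u[:,1],[1,99]))
v=u@np.diag([1,1,1]);w=u.copy();w[:,:2]=u[:,:2]@C+[CX,CY];t=(w-T[:3,3])@T[:3,:3]
print("tool frame: z",np.percentile(t[:,2],[0.5,1,5,50,99]),"y",np.percentile(t[:,1],[1,50,99]),"x",np.percentile(t[:,0],[1,50,99]))
print("normal in tool",T[:3,:3].T@np.r_[C.T@n[:2],n[2]])
cv2.imwrite("pics/m4.png",np.hstack([cv2.resize(im.astype(np.uint8)[:,:,::-1],(400,250)),cv2.resize(cv2.cvtColor(m.astype(np.uint8)*255,cv2.COLOR_GRAY2BGR),(400,250))]))
```

```text
5719 [0.00013244 0.00408176 0.11813996] [ 0.64611531 -0.05071427  0.76155306] tilt 40.398695514243165 rms 0.0006000842333972752
z range [0.07699269 0.12200362 0.14003439] x [-0.02699727  0.04724796] y [-0.04479987  0.04731833]
tool frame: z [-0.02094352 -0.0206373  -0.0193452   0.00658085  0.07277857] y [-0.02472599 -0.01463777  0.00172849] x [-0.04370741  0.00501558  0.04840097]
normal in tool [-0.05140626  0.96593017 -0.25364603]
```

View pics/m4.png

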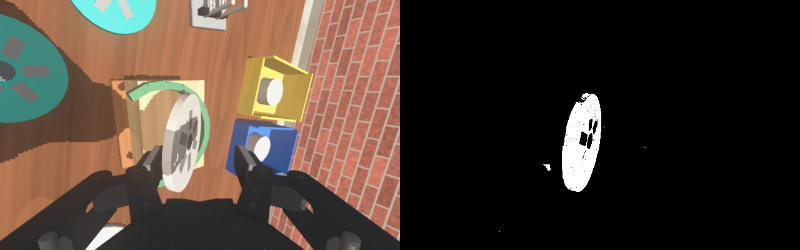

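The plane fit puts the tilt at 40°, with the raised edge 21 mm inside the jaws and the back edge on the grip centre line. Closing will line the plate up with the tool.

Emit:
{"method": "carry_out", "body": {"deltas": [0, 0, 0.002, 0, 0, 0, 0, 0, 0.002, 0, 0, 0, 0, 0, 0.002, 0, 0, 0, 0, 0, 0.002, 0, 0, 0, 0, 0, 0.002, 0, 0, 0], "grip": 0, "grip_force": 60}}

```text
time: 5.72
eef_pos: [0.5863, -0.205, 0.1335]
tcp_rot: [0.604, 0.739, 0.232, 0.189]
contact_force: [-4.3, 0.9, 0.4]
opening: 0.08
finger_force: 58.7
```

Emit:
{"method": "carry_out", "body": {"deltas": [0, 0, 0, 0, 0, 0, 0, 0, 0, 0, 0, 0, 0, 0, 0, 0, 0, 0]}}

```text
time: 6.1
eef_pos: [0.5864, -0.2051, 0.1335]
tcp_rot: [0.604, 0.739, 0.232, 0.19]
contact_force: [-6.1, 0.4, 1.0]
opening: 0.082
finger_force: 58.7
```

```bash
cat >> h.py <<'E'
def plate(name,save=True):
    s=ctrl.get_state();T=tool(s);im,p=wrist(name);c=im.astype(int);t=(p-T[:3,3])@T[:3,:3]
    m=(abs(t[...,0])<.07)&(abs(t[...,1])<.03)&(t[...,2]>-.04)&(t[...,2]<.12)&(c.min(-1)>110)&(np.ptp(c,axis=-1)<30)
    u=t[m]
    for _ in range(4):
        c0=u.mean(0);n=np.linalg.svd(u-c0,full_matrices=False)[2][2];n*=np.sign(n[1]);r=abs((u-c0)@n);u=u[r<max(.003,1.5*np.median(r))]
    print(s["time"],s["eef_pos"],s["contact_force"],s["opening"],s["finger_force"])
    print("n tool",n,"N",len(u),"ctr",c0);print("x",np.percentile(u[:,0],[.5,99.5]),"z",np.percentile(u[:,2],[.5,99.5]),"nworld",T[:3,:3]@n)
E
python3 - <<'E'
from h import *
plate("w5")
T=tool(ctrl.get_state());T2=T.copy();T2[2,3]+=.13;chain(T,[T2])
E
```

```text
6.1 [ 0.5864155  -0.20505289  0.13348436] [-6.05387784  0.41845507  1.0319938 ] 0.0824004877799902 58.74934494495392
n tool [ 0.02138015  0.99716166 -0.07219078] N 1884 ctr [ 0.01234103 -0.00072387 -0.01650319]
x [-0.03350276  0.04479359] z [-0.02636654  0.07220737] nworld [0.75673903 0.17540014 0.62974664]
[0.0001, 0.0744, -0.1066, 0.0, 0.0, -0.0]
```

Gripped: the opening is about 8 mm at 58.7 N. Lifting.

Emit:
{"method": "carry_out", "body": {"deltas": [0, 0.017, -0.025, 0, 0, 0, 0, 0.045, -0.064, 0, 0, 0, 0, 0.074, -0.107, 0, 0, 0, 0, 0.074, -0.107, 0, 0, 0, 0, 0.074, -0.107, 0, 0, 0]}}

```text
time: 6.78
eef_pos: [0.5856, -0.2051, 0.2623]
tcp_rot: [0.604, 0.739, 0.232, 0.189]
contact_force: [-0.9, 0.6, -4.2]
opening: 0.082
finger_force: 58.9
```

Run:
```python
from h import *
plate("w6")
SX,SY,SW=.6544,.0096,.251
chain(tool(ctrl.get_state()),[pose(.60,-.12,.27,.25),pose(SX,SY,.20,SW)])
```

```text
6.775 [ 0.58561908 -0.20510499  0.26225924] [-0.94235466  0.55038258 -4.18329933] 0.08226534770795835 58.91641080379486
n tool [7.51028176e-04 9.99999649e-01 3.72034766e-04] N 1905 ctr [ 0.01370448 -0.00074341 -0.01786305]
x [-0.0339308   0.04988742] z [-0.02643576  0.01752306] nworld [0.80438416 0.16345271 0.5711824 ]
[0.0802, 0.0308, 0.0106, 0.6068, 0.0125, -0.0492]
[0.1121, 0.0848, 0.07, 0.0, 0.0, -0.001]
```

View pics/w6.png

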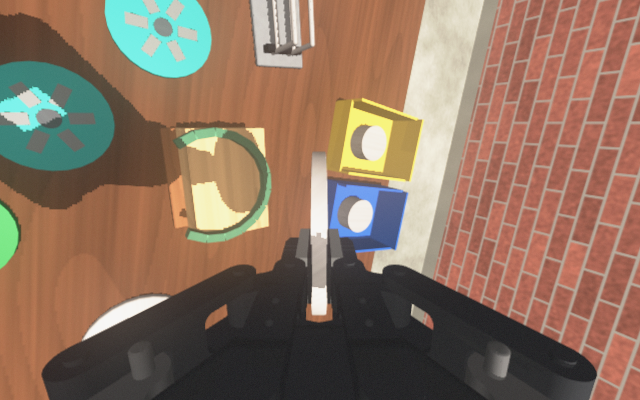

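The plate hangs square in the grip: centre at tool x≈0 and about 24 mm past the TCP, with the cradle empty below at (222,180). Moving over the stand.

Emit:
{"method": "carry_out", "body": {"deltas": [0.08, 0.031, 0.011, 0.607, 0.0125, -0.049, 0.08, 0.031, 0.011, 0.607, 0.0125, -0.049, 0.08, 0.031, 0.011, 0.607, 0.0125, -0.049, 0.08, 0.031, 0.011, 0.607, 0.0125, -0.049, 0.08, 0.031, 0.011, 0.607, 0.0125, -0.049]}}

```text
time: 7.45
eef_pos: [0.6015, -0.1197, 0.2692]
tcp_rot: [0.613, 0.79, 0.0, -0.0]
contact_force: [-0.5, -0.2, -3.2]
opening: 0.078
finger_force: 59.3
```

Emit:
{"method": "carry_out", "body": {"deltas": [0.056, 0.042, 0, 0, 0, 0, 0.112, 0.085, 0, 0, 0, 0, 0.112, 0.085, 0.05, 0, 0, 0, 0.112, 0.085, 0.07, 0, 0, 0, 0.112, 0.085, 0.07, 0, 0, 0]}}

```text
time: 8.07
eef_pos: [0.654, 0.0077, 0.1988]
tcp_rot: [0.614, 0.789, -0.002, -0.001]
contact_force: [0.2, -0.4, -2.0]
opening: 0.084
finger_force: 59.5
```

Run:
```python
from h import *
plate("w7")
SX,SY,SW=.6544,.0096,.251
im,p=wrist("w7b");c=im.astype(int);T=tool(ctrl.get_state())
k=lambda lo,hi:(np.hypot(p[...,0]-SX,p[...,1]-SY)<.08)&(np.ptp(c,axis=-1)<30)&(c.min(-1)>80)&(p[...,2]>lo)&(p[...,2]<hi)
for lo,hi in[(.002,.012),(.06,.08)]:
    f=p[k(lo,hi)];print(len(f),cv2.minAreaRect((f[:,:2]*1000).astype(np.float32)))
    t=(f-T[:3,3])@T[:3,:3];print("tool y",np.percentile(t[:,1],[1,99]),"x",np.percentile(t[:,0],[1,99]))
chain(T,[pose(SX,SY,.11,SW),pose(SX,SY,.084,SW)])
```

```text
8.075 [0.65404908 0.00773701 0.19882519] [ 0.20334296 -0.42055875 -1.99229916] 0.08391525289436308 59.45639491081238
n tool [-0.00517507  0.9996415   0.02626971] N 1982 ctr [ 0.01503107 -0.00059567 -0.01644797]
x [-0.03268136  0.04978624] z [-0.02596718  0.01779942] nworld [ 0.97014997  0.24067677 -0.0297274 ]
2500 ((655.2969970703125, 9.173316955566406), (69.46305847167969, 109.38313293457031), 14.32465648651123)
tool y [-0.0356617   0.03263111] x [-0.04951837  0.05771963]
881 ((654.8724975585938, 9.894657135009766), (29.93054962158203, 81.28719329833984), 14.519207954406738)
tool y [-0.01647815  0.01325985] x [-0.03545489  0.04335941]
[0.0033, -0.0019, 0.0935, 0.0042, 0.0038, -0.0033]
[-0.0, 0.0, 0.026, 0.0, 0.0, 0.0]
```

View pics/w7b.png

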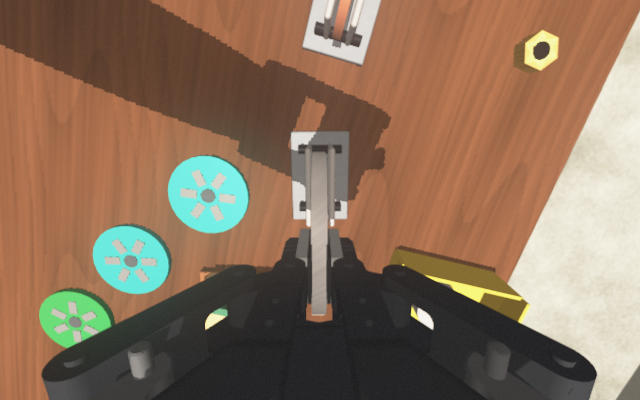

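The plate at (320,230) lies over the gap between the hoops at (320,175). The stand centre is 3–4 mm off in tool x and −1.6 mm in y. Lowering in two steps.

Emit:
{"method": "carry_out", "body": {"deltas": [0.003, -0.0015, 0.02, 0, 0, 0, 0.003, -0.0015, 0.045, 0, 0, 0, 0.003, -0.0015, 0.07, 0, 0, 0, 0.003, -0.0015, 0.089, 0, 0, 0, 0.003, -0.0015, 0.089, 0, 0, 0]}}

```text
time: 8.8
eef_pos: [0.6531, 0.0107, 0.1114]
tcp_rot: [0.614, 0.789, -0.001, 0.0]
contact_force: [-0.5, -0.6, -2.4]
opening: 0.08
finger_force: 59.4
```

Emit:
{"method": "carry_out", "body": {"deltas": [0, 0, 0.008, 0, 0, 0, 0, 0, 0.016, 0, 0, 0, 0, 0, 0.022, 0, 0, 0, 0, 0, 0.024, 0, 0, 0, 0, 0, 0.024, 0, 0, 0]}}

```text
time: 9.43
eef_pos: [0.6545, 0.0107, 0.0894]
tcp_rot: [0.614, 0.79, 0.0, 0.002]
contact_force: [0.0, 0.3, -2.2]
opening: 0.087
finger_force: 59.6
```

Run:
```python
from h import *
plate("w8")
```

```text
9.425 [0.65452358 0.01073456 0.08941501] [ 0.04018225  0.27706902 -2.21495003] 0.08687382083994119 59.62144732475281
n tool [ 0.03564718  0.99779668 -0.05595588] N 2121 ctr [ 0.01667537 -0.00028359 -0.00945612]
x [-0.03237428  0.05183194] z [-0.02583823  0.08290724] nworld [0.95790369 0.28107538 0.05845647]
```

Emit:
{"method": "carry_out", "body": {"deltas": [0, 0, 0.002, 0, 0, 0, 0, 0, 0.004, 0, 0, 0, 0, 0, 0.004, 0, 0, 0]}}

```text
time: 9.85
eef_pos: [0.6548, 0.0105, 0.0857]
tcp_rot: [0.614, 0.79, 0.0, 0.003]
contact_force: [0.8, -0.7, -2.8]
opening: 0.08
finger_force: 59.7
```

Emit:
{"method": "carry_out", "body": {"deltas": [0, 0, 0.001, 0, 0, 0, 0, 0, 0.001, 0, 0, 0, 0, 0, 0.001, 0, 0, 0]}}

```text
time: 10.22
eef_pos: [0.6551, 0.0103, 0.0854]
tcp_rot: [0.614, 0.79, 0.0, 0.003]
contact_force: [0.1, -1.6, 2.0]
opening: 0.081
finger_force: 60.2
```

The force has turned from −2.8 to +2.0 N, so the plate is bearing on the rods. Releasing.

Emit:
{"method": "carry_out", "body": {"deltas": [0, 0, 0, 0, 0, 0, 0, 0, 0, 0, 0, 0, 0, 0, 0, 0, 0, 0, 0, 0, 0, 0, 0, 0, 0, 0, 0, 0, 0, 0], "grip": 45}}

```text
time: 10.85
eef_pos: [0.6545, 0.0107, 0.0845]
tcp_rot: [0.614, 0.79, 0.0, 0.002]
contact_force: [-0.9, -0.0, -0.4]
opening: 0.452
finger_force: 0.0
```

Emit:
{"method": "carry_out", "body": {"deltas": [0, 0, -0.02, 0, 0, 0, 0, 0, -0.06, 0, 0, 0, 0, 0, -0.12, 0, 0, 0, 0, 0, -0.15, 0, 0, 0, 0, 0, -0.15, 0, 0, 0]}}

```text
time: 11.48
eef_pos: [0.6562, 0.0109, 0.2408]
tcp_rot: [0.614, 0.79, 0.003, 0.007]
contact_force: [0.6, -0.6, 0.6]
opening: 0.447
finger_force: 0.0
```

Run:
```python
from h import *
s=ctrl.get_state();print(s["time"],s["eef_pos"],s["opening"],s["contact_force"])
im,p=wrist("w9");c=im.astype(int)
m=(np.hypot(p[...,0]-.6544,p[...,1]-.0096)<.08)&(p[...,2]>.08)&(p[...,2]<.13);q=p[m]
print(m.sum(),cv2.minAreaRect((q[:,:2]*1000).astype(np.float32)),"top",np.percentile(q[:,2],[50,98]))
```

```text
11.475 [0.6562393  0.01087058 0.24082082] 0.4470674206305345 [ 0.57347706 -0.56836391  0.63755099]
606 ((654.9033203125, 10.884101867675781), (7.61461877822876, 88.15315246582031), 14.608682632446289) top [0.10497881 0.11005866]
```

View pics/w9.png

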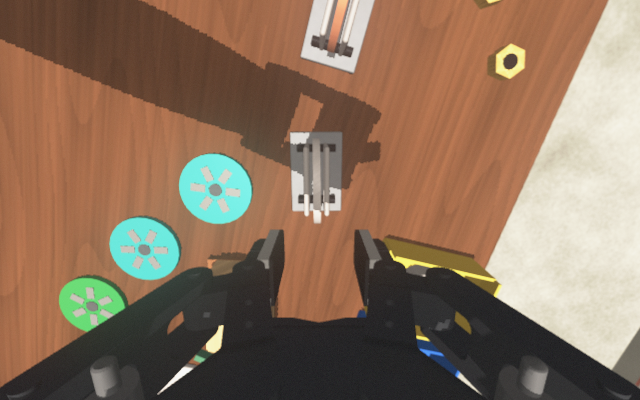

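The plate stands between the hoops at (318,175). It is centred at (0.655, 0.011) with its top at 110 mm, which matches the seat, and the gripper is clear. Handing in.

```bash
python3 -c "
from plant import ctrl
print(ctrl.sign_off())"
```

```text
the job is handed in; nothing more can be done
None
```

I tipped the ramp plate, gripped it by its raised edge and stood it upright in the empty stand. It was released and measured within about 2 mm of its seat before I handed in at about 11.5 s; the judge's verdict was not shown.

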